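# Block the gaps in a transport case

### The job

The orange transport case with the burner head and the two sample jars is packed except for two empty gaps. Fill each gap with the blue foam block that fits it, the wide block in the wide gap and the narrow block in the narrow gap, each upright and right down on the floor of the case, so that nothing can shift.

Things in the scene. Friction and masses are not known exactly. Their poses are not given: they have to be found in the camera images.
- wide_block_center (a point): Wide blue firm foam block, 72 mm wide (own y), 114 long (x), body 66 high, foot chamfered 8 x 12. Centred on top stands a white grip rib, 60 long (x), 24 wide (y), 40 high, to be pinched across its 24; 106 high in all. It stands on the bench, about 60 g. Point: its centre, half-way up (53 above its underside); the rib's middle is 33 above it. z up; a half turn makes no difference.
- narrow_block_center (a point): Narrow blue firm foam block (not the 24 wide grey one), 40 mm wide (own y), 114 long (x), body 66 high, foot chamfered 8 x 12. Centred on top stands a white grip rib, 60 long (x), 24 wide (y), 40 high, to be pinched across its 24; 106 high in all. It stands on the bench, about 40 g. Point: its centre, half-way up (53 above its underside); the rib's middle is 33 above it. z up; a half turn makes no difference.
- wide_gap (a point): Centre of the wide gap at the case's inner floor, which is 8 mm above the bench. The gap is 84 wide along y (the long way of the case), 130 long along x, z up. It lies between the aluminium burner head (122 x 66, 58 high, loose, 0.7 kg) and an end wall. Case: orange, open, fixed, 146 x 282 outside, 68 high, walls 8, inner depth 60.
- narrow_gap (a point): Centre of the narrow gap at the case's inner floor, which is 8 mm above the bench. The gap is 52 wide along y (the long way of the case), 130 long along x, z up. It lies between the burner head and two loose amber jars with white lids (62 across, 60 high), 134 from the wide gap. The contents are level with the rim and may slide a few mm.
Not all that is in view belongs to the job. What is shaped like the part that bears wide_block_center but yellow is not meant.

How it is judged:
By the outcome, as a careful person would: the job done as asked, in the order asked, and still so for the second after the job is handed in, with the robot touching nothing.
It also fails if it takes over 61 s, if anything falls off the work surface, if the arm or the gripper's body presses on something with over 40 N, if the wrist force passes 120 N, or if a joint passes its speed limit or range.

### The arm

A 6-joint arm with a two-finger parallel gripper is mounted at the origin on the work surface. World frame = base frame: x ahead of the robot, y to its left, z up, the work surface at z = 0. Lengths are in m, angles in rad, forces in N, time in s.
With the tool pointing down it reaches from about 0.35 to 0.775 m from the base axis. Payload 7.3 kg.
Tool frame: the origin (TCP) lies at the very end of the fingers, on their centre line; the grasp point (between the pads) lies 19 mm behind it (pinch_z is the distance from the TCP to the grasp point, in m); z points along the fingers, y is the line along which they close (so a half turn about z gives the same grasp; the last joint's range is limited). The gripper opens to 92 mm and grips with 3 to 60 N. Pads are 19 mm wide; open, the fingers measure 130 mm over their backs; the gripper's body (75 mm by 190 mm) begins 47 mm behind the grasp point.
Start: joints at [-1.26, 0.342, 1.524, -0, 1.275, -0.146], TCP at [0.232, -0.471, 0.227] pointing down, gripper open.
Joint ranges: [-2.53, 2.53], [-0.77, 2.02], [0.04, 2.7], [-1, 4.14], [0.28, 2.66], [-3.11, 3.11]. Speed limits (rad/s): [2.57, 2.57, 3.14, 3.14, 3.14, 3.14].

### API

Orientations are given as [roll, pitch, yaw] about the fixed x, y, z axes, in that order (R = Rz(yaw) Ry(pitch) Rx(roll)).
In Python, from cell import * gives the robot as it stands.
- The arm moves only by the tool arm_command, never from a script. Its arguments are lists of equal length, an entry for each row: "fingers": the gripper command: -1 is fully open, 1 is shut, values between are in proportion; "travel": the shift along the tool's x, y, z in m, a list of three; "dr": the turn, a rotation vector about the tool's x, y, z in degrees, a list of three. In form: {"fingers": [fingers, ...], "travel": [[x, y, z], ...], "dr": [[wx, wy, wz], ...]}. A call has 1 to 8 rows; each row is the pose to reach, as a shift and turn from the pose commanded when the call began, along the tool's axes at that moment; what a row does not reach only later rows make up. A row lasts 1/12 s, in which the tool goes at most 41.7 mm and 7.16 degrees, less where a joint would pass 70% of its speed; a pose out of reach is approached as far as the arm can. A call with a gripper value outside its range is refused whole. The fingers move at their own pace and stop on an object; "squeeze" is the grip in N (left out, the last holds). Time passes only in rows, so rows that repeat a pose let the fingers close. It gives the time, the measured TCP pose, the force, the opening and the grip force at its end, in the units of the state.
- observe(): the state, without advancing time (a new reading comes with each control period).
- read_camera(name): name is "scene" or "top" or "wrist"; returns a dict with "color" (384x512x3 uint8, blue, green, red), "z_map" (384x512 float32, m along the optical axis (not along the pixel's ray), 0 where there is no reading), "fx", "fy", "cx", "cy" (pixels), "R" (3x3) and "t" (3): a world point X has camera coordinates R X + t. Camera axes: x right, y down, z forward; pixel columns grow to the right and rows downward; lengths in m; the calibration is good to about 2 mm. A picture is of the moment at which its call begins.
- hand_in(): hands the job in; it is judged then, once.
The state is a dict: "time": time; "qpos": joint angles; "qvel": joint speeds; "joint_efforts": joint torques, N m; "tool_pos": TCP position; "tool_rot": TCP orientation; "contact_force": force on the tool from outside, world axes, zero at the start; "torque": the same for the moment, N m; "opening": finger opening in m; "grip_force": force on a finger pad.
Only numpy, scipy, OpenCV 4.12 (cv2) and the standard library are available. Lean on these libraries where they do the work, as an engineer would, in place of code of your own. Each camera call takes 0.05 s, during which the arm holds its last target. There are 200 camera calls.

## Working session

There is one attempt and no reset: what is moved stays moved. The work goes in short steps, Python scripts to look and compute and a tool call to move; the robot and the scene stay as the last step left them, time stands still between calls to the robot, and variables do not carry over. Pictures are saved under pics/ and viewed, at most 10 in all, crops included, and the job is handed in when it is done.

Besides the shell and the picture viewer there is one more tool, called after "Call:" by a JSON object that holds its "api" and its "payload", one argument or row to a line. arm_command: Moves the arm, as the interface text tells. Its arguments: {"type":"object","properties":{"fingers":{"type":"array","items":{"type":"number"}},"travel":{"type":"array","items":{"type":"array","items":{"type":"number"}}},"dr":{"type":"array","items":{"type":"array","items":{"type":"number"}}},"squeeze":{"type":"number"}},"required":["fingers","travel","dr"]}

```bash
ls; mkdir -p pics
cat > h.py <<'E'
from cell import *
import numpy as np, cv2
def cloud(c):
    z=c["z_map"];v,u=np.mgrid[:z.shape[0],:z.shape[1]]
    P=np.dstack([(u-c["cx"])/c["fx"]*z,(v-c["cy"])/c["fy"]*z,z])
    return (P-np.array(c["t"]))@np.array(c["R"])   # R^T (P-t)
E
python3 - <<'E'
from h import *
import pickle
s=observe();print(s)
d={n:read_camera(n) for n in("scene","top")}
pickle.dump(d,open("d0.pkl","wb"))
for n in d:
    cv2.imwrite(f"pics/{n}0.png",d[n]["color"]); print(n,d[n]["fx"],np.array(d[n]["R"]),d[n]["t"])
E
```

```text
pics
{'time': 0.0, 'qpos': array([-1.25997553e+00,  3.42717723e-01,  1.52502659e+00,  3.15048670e-05,
        1.27538957e+00, -1.46027320e-01]), 'qvel': array([ 0.00049564, -0.00055366,  0.00126736, -0.00171627, -0.00010577,
       -0.00145192]), 'joint_efforts': array([ 1.88195205e-03, -4.31233013e+01, -2.44226950e+01,  7.18786893e-02,
        5.58695721e-02, -1.16204092e-04]), 'tool_pos': array([ 0.2314786 , -0.47075963,  0.22604422]), 'tool_rot': array([-3.14007222e+00, -2.54066609e-04,  4.56838732e-01]), 'contact_force': array([ 0.43575584, -0.00531884,  0.15596771]), 'torque': array([ 0.05663483, -0.01102577, -0.02203836]), 'grip_force': 0.0, 'opening': 0.0919823157115636}
scene 441.23236284456146 [[ 0.36322189  0.93170072 -0.00190181]
 [ 0.77220654 -0.30218423 -0.55891122]
 [-0.52131269  0.2015402  -0.82922532]] [-0.12081419 -0.38715175  1.65220415]
top 438.32817190487805 [[ 0.00190672 -0.99999317  0.0031655 ]
 [-0.99837779 -0.00208375 -0.05689852]
 [ 0.05690472 -0.00305188 -0.99837495]] [-0.09809592  0.49724452  1.41993125]
```

View pics/top0.png

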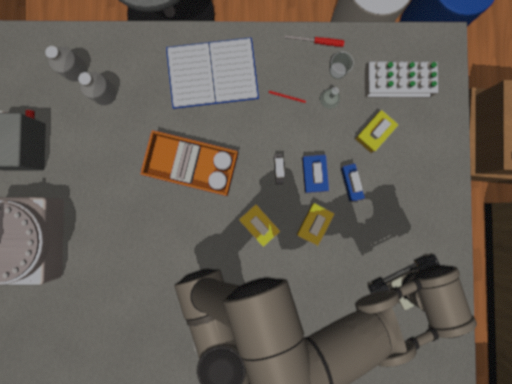

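View pics/scene0.png

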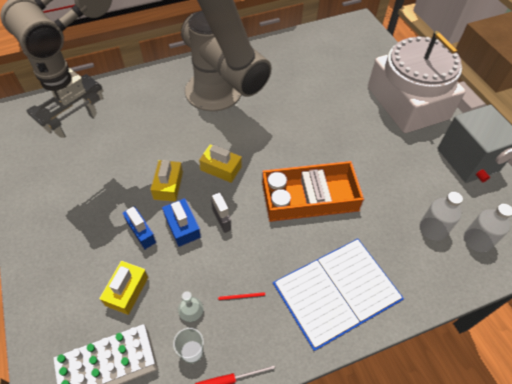

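Top view. Candidates for the blocks are the wide blue (316,173), narrow blue (353,182), grey decoy (280,167) and yellow decoys at (378,130), (316,223) and (260,225). I choose the two blue ones. The case is at (190,163), with the wide gap on its left and the narrow gap between the burner (185,160) and the jars (220,170). The scene view agrees: blue at (182,222) and (139,228), case at (312,190).

```bash
cat > m.py <<'E'
from h import *
def ray(c,uv,z):
    R=np.array(c["R"]);C=-R.T@np.array(c["t"]);uv=np.atleast_2d(uv).astype(float)
    d=np.c_[(uv[:,0]-c["cx"])/c["fx"],(uv[:,1]-c["cy"])/c["fy"],np.ones(len(uv))]@R
    return C+d*((z-C[2])/d[:,2])[:,None]
def rect(P):
    (x,y),(w,h),a=cv2.minAreaRect((P[:,:2]*1000).astype(np.float32))
    if w<h: w,h,a=h,w,a+90
    return np.round([x,y,w,h,(a+90)%180-90],1)
E
python3 - <<'E'
from m import *
import pickle
d=pickle.load(open("d0.pkl","rb"))
for n,c in d.items():
    hsv=cv2.cvtColor(c["color"],cv2.COLOR_BGR2HSV);P=cloud(c)
    H,S,V=cv2.split(hsv);x,y,z=P[...,0],P[...,1],P[...,2]
    area=(x>.25)&(x<.85)&(y>-.45)&(y<.45)
    print(n)
    def show(tag,m,h,amin=25):
        k,L,st,ce=cv2.connectedComponentsWithStats(m.astype(np.uint8))
        for i in range(1,k):
            if st[i,4]>=amin:
                v,u=np.nonzero(L==i);Q=ray(c,np.c_[u,v],h)
                print(tag,ce[i].round(0),st[i,4],"z",np.median(z[L==i]).round(3),"ray",rect(Q),"cloud",rect(P[L==i]))
    show("ribtop",area&(z>.098)&(z<.114)&(S<90),.106)
    show("blue",area&(H>100)&(H<130)&(S>110)&(z>.058)&(z<.074),.066)
    show("orange",area&(H<14)&(S>150)&(z>.06)&(z<.076),.068)
    case=area&(y>0)&(y<.35)&(x>.45)&(x<.72)
    show("lids/burner",case&(S<110)&(z>.045)&(z<.08),.066)
ct=d["top"];im=cv2.resize(ct["color"][115:215,130:380],None,fx=3.2,fy=3.2,interpolation=2);cv2.imwrite("pics/crop.png",im)
E
```

```text
scene
ribtop [220. 151.] 137 z 0.104 ray [ 369.4 -100.6   61.    28.4   41.6] cloud [367.1 -99.8  59.1  26.5  41.7]
ribtop [164. 168.] 142 z 0.105 ray [ 372.  -276.3   63.3   25.8  -28.1] cloud [ 369.8 -276.4   62.3   25.1  -26.4]
ribtop [220. 202.] 167 z 0.105 ray [ 547.9 -161.1   65.3   24.4    3.3] cloud [ 544.6 -160.5   63.4   24.6    4.1]
ribtop [443. 215.] 221 z 0.107 ray [806.  406.7  81.6  72.1  26.4] cloud [805.  407.8  81.6  63.3  24.5]
ribtop [179. 211.] 165 z 0.105 ray [ 531.9 -277.6   63.6   23.8    6. ] cloud [ 530.7 -277.6   60.6   24.1    5.3]
ribtop [135. 216.] 173 z 0.105 ray [ 504.9 -396.7   64.4   24.4   14.7] cloud [ 502.7 -397.    62.    23.7   14.4]
blue [181. 221.] 609 z 0.065 ray [ 531.7 -278.9  119.3   71.     4.3] cloud [ 529.2 -279.   118.3   70.8    4.4]
blue [140. 230.] 220 z 0.065 ray [ 505.3 -396.8  120.3   39.7   14.3] cloud [ 503.1 -397.5  117.4   38.6   14.2]
orange [317. 185.] 585 z 0.065 ray [565.6 121.7 278.9 150.1  76.2] cloud [562.2 123.5 279.4 151.2  76.5]
lids/burner [316. 186.] 709 z 0.055 ray [569.3 133.6 122.2  66.6 -14.4] cloud [566.2 139
[... 1033 characters left out ...]
8   42.3   14.3]
orange [152. 142.] 101 z 0.066 ray [618.1 244.4 111.8  45.3 -38.2] cloud [619.  245.  111.4  44.6 -38.5]
orange [187. 140.] 51 z 0.067 ray [630.6 133.2  86.2   7.7  76.7] cloud [631.  133.9  86.3   7.8  77. ]
orange [162. 177.] 108 z 0.067 ray [507.1 196.6 171.3  34.1  65.5] cloud [507.2 197.  171.6  34.2  65.5]
lids/burner [184. 162.] 794 z 0.056 ray [562.3 137.3 125.3  66.6 -13.8] cloud [563.9 140.5 126.4  67.  -13.9]
lids/burner [221. 161.] 220 z 0.067 ray [5.672e+02 2.230e+01 5.720e+01 4.430e+01 3.000e-01] cloud [568.5  22.3  59.8  44.6  -0. ]
lids/burner [217. 181.] 242 z 0.067 ray [5.022e+02 3.440e+01 5.380e+01 5.050e+01 4.000e-01] cloud [502.3  34.6  54.   50.8   1.2]
```

View pics/crop.png

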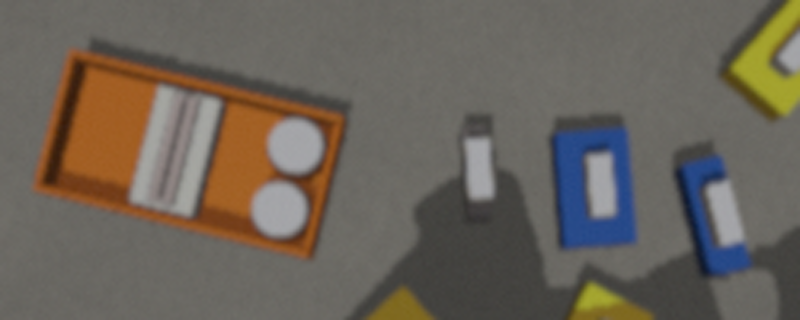

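The crop shows the wide blue block (600,187) and narrow blue block (713,217), both with white ribs. The grey one (478,165) and the yellows are left alone. The burner is at (175,152), the jars at (290,180), and the gaps match the description.

```bash
cat >> m.py <<'E'
def go(x,y,z,yaw):
    s=observe();r,p,w=s["tool_rot"];from scipy.spatial.transform import Rotation as Ro
    R=Ro.from_euler("xyz",[r,p,w]);T=Ro.from_euler("xyz",[np.pi,0,np.radians(yaw)])
    print("t",round(s["time"],2),"travel",R.inv().apply(np.array([x,y,z])-s["tool_pos"]).round(4),"dr",(R.inv()*T).as_rotvec(degrees=True).round(2))
E
python3 -c "
from m import *
go(.528,-.277,.23,4.5)"
```

```text
t 0.1 travel [ 0.3516 -0.0432 -0.0037] dr [-0.08  0.   21.67]
```

Call:
{"api": "arm_command", "payload": {
  "fingers": [-1,-1,-1,-1,-1,-1,-1,-1],
  "travel": [
    [0.02,-0.002,0],
    [0.06,-0.007,0],
    [0.1,-0.012,0],
    [0.14,-0.017,0],
    [0.18,-0.022,0],
    [0.22,-0.027,0],
    [0.255,-0.031,0],
    [0.28,-0.034,0]
  ],
  "dr": [
    [0,0,2],
    [0,0,5],
    [0,0,8],
    [0,0,11],
    [0,0,14],
    [0,0,17],
    [0,0,20],
    [0,0,21.7]
  ]
}}

```text
time: 0.77
tool_pos: [0.47, -0.3148, 0.2263]
tool_rot: [-3.141, -0.0, 0.077]
contact_force: [-0.2, -0.2, 0.6]
opening: 0.0918
grip_force: 0.0
```

Run:
```python
from m import *
c=read_camera("wrist");cv2.imwrite("pics/w1.png",c["color"])
P=cloud(c);H,S,V=cv2.split(cv2.cvtColor(c["color"],cv2.COLOR_BGR2HSV));z=P[...,2]
for tag,m,h in(("rib",(z>.098)&(z<.114)&(S<90),.106),("blue",(H>100)&(H<130)&(S>110)&(z>.058)&(z<.074),.066)):
    k,L,st,ce=cv2.connectedComponentsWithStats(m.astype(np.uint8))
    for i in range(1,k):
        if st[i,4]>100:
            v,u=np.nonzero(L==i);print(tag,ce[i].round(),st[i],rect(ray(c,np.c_[u,v],h)),rect(P[L==i]))
go(.528,-.277,.23,4.5)
```

```text
rib [69. 75.] [  46   35   45   81 2752] [ 544.5 -164.2   58.2   26.9    4.4] [ 544.5 -161.6   59.    25.     4.3]
rib [218. 106.] [ 202   68   33   78 2371] [ 529.9 -279.    58.7   24.1    4.6] [ 529.8 -278.5   59.3   24.2    4.7]
rib [361. 152.] [ 342  115   38   75 2198] [ 502.5 -395.8   59.8   25.    14.6] [ 502.1 -397.3   60.    24.7   14.4]
rib [199. 303.] [183 295  35  22 491] [ 356.6 -269.    26.5   23.3  -25.9] [ 355.  -268.7   27.7   23.2  -25.1]
blue [224.  98.] [ 179   38   84  129 7038] [ 530.6 -277.9  111.1   70.6    4.6] [ 530.6 -277.6  112.    71.     4.7]
blue [342. 134.] [ 320   80   55  125 2530] [ 503.5 -395.4  110.3   39.9   14.1] [ 503.2 -396.6  111.1   39.5   14.3]
t 0.82 travel [ 0.058  -0.0314 -0.0036] dr [-0.11 -0.11 -0.01]
```

View pics/w1.png

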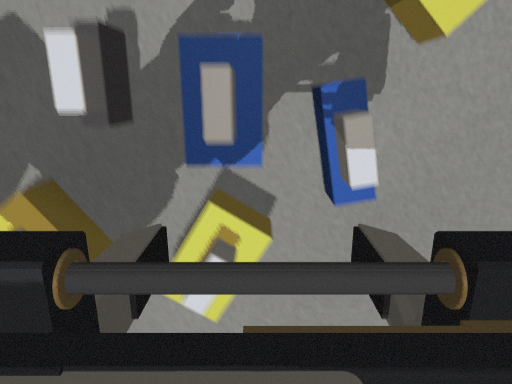

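The wrist view shows the wide block at (222,100) and the narrow one at (345,140), consistent with the other views. Wide centre is about (0.529,-0.278), yaw 4.6°.

Call:
{"api": "arm_command", "payload": {
  "fingers": [-1,-1,-1,-1,-1,-1,-1,-1],
  "travel": [
    [0.02,-0.012,0],
    [0.05,-0.026,0],
    [0.061,-0.032,0.02],
    [0.061,-0.032,0.05],
    [0.061,-0.032,0.085],
    [0.061,-0.032,0.12],
    [0.061,-0.032,0.145],
    [0.061,-0.032,0.154]
  ],
  "dr": [
    [0,0,0],
    [0,0,0],
    [0,0,0],
    [0,0,0],
    [0,0,0],
    [0,0,0],
    [0,0,0],
    [0,0,0]
  ]
}}

```text
time: 1.48
tool_pos: [0.5237, -0.279, 0.0681]
tool_rot: [-3.137, 0.006, 0.078]
contact_force: [-0.3, 2.1, -1.4]
opening: 0.0919
grip_force: 0.0
```

Call:
{"api": "arm_command", "payload": {
  "fingers": [-0.2,0.3,0.6,0.6,0.6,0.6,0.6,0.6],
  "travel": [
    [0,0,0],
    [0,0,0],
    [0,0,0],
    [0,0,0],
    [0,0,0],
    [0,0,0],
    [0,0,0],
    [0,0,0]
  ],
  "dr": [
    [0,0,0],
    [0,0,0],
    [0,0,0],
    [0,0,0],
    [0,0,0],
    [0,0,0],
    [0,0,0],
    [0,0,0]
  ],
  "squeeze": 15
}}

```text
time: 2.15
tool_pos: [0.5263, -0.2806, 0.0731]
tool_rot: [3.141, -0.0, 0.078]
contact_force: [-0.3, 0.1, 1.2]
opening: 0.0429
grip_force: 0.0
```

Call:
{"api": "arm_command", "payload": {
  "fingers": [0.6,0.6,0.6,0.6,0.6,0.6],
  "travel": [
    [0,0,0],
    [0,0,0],
    [0,0,0],
    [0,0,0],
    [0,0,0],
    [0,0,0]
  ],
  "dr": [
    [0,0,0],
    [0,0,0],
    [0,0,0],
    [0,0,0],
    [0,0,0],
    [0,0,0]
  ]
}}

```text
time: 2.65
tool_pos: [0.5262, -0.2805, 0.0726]
tool_rot: [-3.142, 0.0, 0.078]
contact_force: [-0.5, -0.3, -0.7]
opening: 0.024
grip_force: 15.0
```

Call:
{"api": "arm_command", "payload": {
  "fingers": [0.6,0.6,0.6,0.6,0.6,0.6,0.6,0.6],
  "travel": [
    [0,0,-0.01],
    [0,0,-0.03],
    [0,0,-0.06],
    [0,0,-0.09],
    [0,0,-0.12],
    [0,0,-0.145],
    [0,0,-0.155],
    [0,0,-0.16]
  ],
  "dr": [
    [0,0,0],
    [0,0,0],
    [0,0,0],
    [0,0,0],
    [0,0,0],
    [0,0,0],
    [0,0,0],
    [0,0,0]
  ]
}}

```text
time: 3.32
tool_pos: [0.5268, -0.2809, 0.2352]
tool_rot: [3.139, -0.003, 0.078]
contact_force: [-0.2, -0.5, -0.8]
opening: 0.024
grip_force: 15.0
```

```bash
python3 -c "
from m import *
go(.51,.17,.25,-13.8);print(observe()['tool_pos'])"
```

```text
t 3.32 travel [ 0.0185 -0.4508 -0.016 ] dr [ 0.12 -0.2  18.27]
[ 0.52676361 -0.28088459  0.23517075]
```

Call:
{"api": "arm_command", "payload": {
  "fingers": [0.6,0.6,0.6,0.6,0.6,0.6,0.6,0.6],
  "travel": [
    [0,-0.015,-0.005],
    [0,-0.045,-0.01],
    [0.004,-0.08,-0.016],
    [0.006,-0.115,-0.016],
    [0.008,-0.15,-0.016],
    [0.01,-0.185,-0.016],
    [0.012,-0.215,-0.016],
    [0.014,-0.245,-0.016]
  ],
  "dr": [
    [0,0,0],
    [0,0,1],
    [0,0,2],
    [0,0,4],
    [0,0,6],
    [0,0,8],
    [0,0,10],
    [0,0,12]
  ]
}}

```text
time: 3.98
tool_pos: [0.5195, -0.0326, 0.2471]
tool_rot: [-3.141, 0.004, -0.133]
contact_force: [0.5, -0.3, -1.1]
opening: 0.0238
grip_force: 15.0
```

Call:
{"api": "arm_command", "payload": {
  "fingers": [0.6,0.6,0.6,0.6,0.6,0.6,0.6,0.6],
  "travel": [
    [0,-0.03,0],
    [0,-0.06,0],
    [0,-0.09,0],
    [0,-0.12,0],
    [0,-0.15,0],
    [0,-0.175,0],
    [0,-0.19,0],
    [0,-0.2,0]
  ],
  "dr": [
    [0,0,2],
    [0,0,4],
    [0,0,6],
    [0,0,6.4],
    [0,0,6.4],
    [0,0,6.4],
    [0,0,6.4],
    [0,0,6.4]
  ]
}}

```text
time: 4.65
tool_pos: [0.5458, 0.1655, 0.2468]
tool_rot: [3.141, 0.004, -0.241]
contact_force: [0.2, -0.8, -0.1]
opening: 0.0239
grip_force: 15.0
```

Run:
```python
from m import *
c=read_camera("wrist");cv2.imwrite("pics/w2.png",c["color"])
import pickle;pickle.dump(c,open("w2.pkl","wb"))
s=observe();print(s["tool_pos"],s["tool_rot"],s["opening"],s["grip_force"])
go(.585,.211,.25,-13.8)
```

```text
[0.54608755 0.16622935 0.24699072] [ 3.1413739   0.00325719 -0.24050651] 0.024009051194423134 14.999851137399673
t 4.7 travel [ 0.0271 -0.0528 -0.0031] dr [0.01 0.19 0.02]
```

View pics/w2.png

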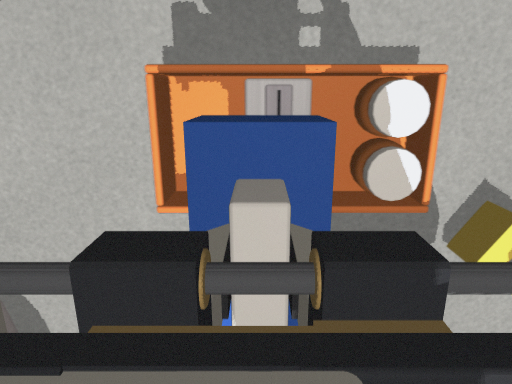

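The wrist view shows the held blue block (260,170), the complete case rim (147–447, 65–212), burner (278,97) and jars (400,108) and (392,172). I'll measure the case and the held block.

Run:
```python
from m import *
import pickle
c=pickle.load(open("w2.pkl","rb"))
P=cloud(c);H,S,V=cv2.split(cv2.cvtColor(c["color"],cv2.COLOR_BGR2HSV));x,y,z=P[...,0],P[...,1],P[...,2]
m=((H<16)&(S>120)&(z>.062)&(z<.075));v,u=np.nonzero(m)
r=rect(ray(c,np.c_[u,v],.068));print("case",r,rect(P[m]),len(u))
v_,u_=np.mgrid[:384,:512]
b=(S<70)&(z>.045)&(z<.075)&(v_<115)&(u_>235)&(u_<320);print("burner",rect(P[b]))
j=(S<70)&(z>.058)&(z<.075)&(u_>350)&(u_<440)&(v_>75)&(v_<205)
# all in the case frame: e along own x, l along the long way
a=np.radians(r[4]); l=np.array([np.cos(a),np.sin(a)]); e=np.array([l[1],-l[0]])
cc=r[:2]/1000
for t,mm in(("burner",b),("jars",j)):
    Q=P[mm][:,:2]-cc; print(t,np.percentile(Q@l,[1,50,99]).round(4),np.percentile(Q@e,[1,99]).round(4),"z",np.median(z[mm]).round(3))
bl=(H>100)&(H<130)&(S>110);zb=np.median(z[bl]);print("blue z",np.percentile(z[bl],[5,25,50,75,95]).round(3))
k=bl&(abs(z-np.percentile(z[bl],90))<.02);Q=P[bl&(v_<228)]
p0=observe()["tool_pos"][:2]
print("block vs tool: along l",np.percentile((Q[:,:2]-p0)@l,[1,99]).round(4),"e",np.percentile((Q[:,:2]-p0)@e,[1,99]).round(4))
for n,s in(("wide",.091),("narrow",-.043)): print(n,cc+s*l)
```

```text
case [563.7 125.1 278.3 143.7  76.2] [563.3 125.2 281.  145.3  76.2] 6100
burner [608.8 129.9  64.2  33.4  76.1]
burner [-0.0158  0.0164  0.0473] [0.0261 0.0593] z 0.053
jars [-0.1272 -0.1002 -0.0748] [-0.0564  0.0561] z 0.067
blue z [0.235 0.239 0.239 0.24  0.241]
block vs tool: along l [-0.0368  0.0336] e [0.0087 0.0605]
wide [0.58540654 0.21347322]
narrow [0.55344306 0.08334123]
```

```bash
python3 -c "
from m import *
go(.5828,.215,.25,-13.8)"
```

```text
t 4.7 travel [ 0.024  -0.0561 -0.0031] dr [0.01 0.19 0.02]
```

Call:
{"api": "arm_command", "payload": {
  "fingers": [0.6,0.6,0.6,0.6,0.6,0.6,0.6,0.6],
  "travel": [
    [0.008,-0.018,0],
    [0.018,-0.042,0],
    [0.024,-0.056,0],
    [0.024,-0.056,0.01],
    [0.024,-0.056,0.03],
    [0.024,-0.056,0.05],
    [0.024,-0.056,0.06],
    [0.024,-0.056,0.065]
  ],
  "dr": [
    [0,0,0],
    [0,0,0],
    [0,0,0],
    [0,0,0],
    [0,0,0],
    [0,0,0],
    [0,0,0],
    [0,0,0]
  ]
}}

```text
time: 5.37
tool_pos: [0.5824, 0.2104, 0.181]
tool_rot: [3.139, 0.004, -0.244]
contact_force: [-0.3, -1.5, -0.2]
opening: 0.0238
grip_force: 15.0
```

Call:
{"api": "arm_command", "payload": {
  "fingers": [0.6,0.6],
  "travel": [
    [0,0,0],
    [0,0,0]
  ],
  "dr": [
    [0,0,0],
    [0,0,0]
  ]
}}

```text
time: 5.53
tool_pos: [0.5842, 0.2112, 0.1842]
tool_rot: [-3.142, -0.001, -0.244]
contact_force: [0.2, -0.3, -1.2]
opening: 0.0239
grip_force: 15.0
```

Run:
```python
from m import *
import pickle
go(.5828,.215,.16,-13.8)
for n in ("top",):
    c=read_camera(n);cv2.imwrite("pics/t3.png",cv2.resize(c["color"][110:220,120:270],None,fx=5,fy=5,interpolation=2))
c=read_camera("wrist");cv2.imwrite("pics/w3.png",c["color"])
```

```text
t 5.53 travel [-0.0023 -0.0033  0.0242] dr [-0.   -0.03 -0.16]
```

View pics/w3.png

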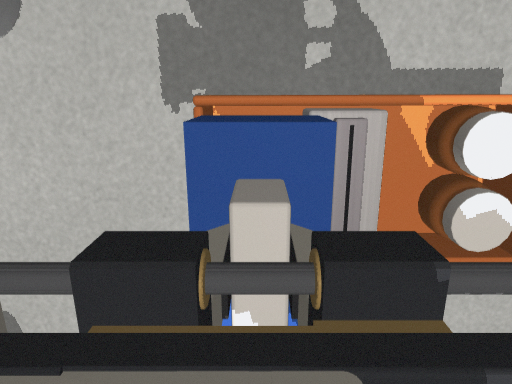

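The held block sits over the left end of the case with the burner edge at u≈335, its larger look being perspective. I'll apply the −2/−3 mm correction and descend in stages.

Call:
{"api": "arm_command", "payload": {
  "fingers": [0.6,0.6,0.6,0.6,0.6,0.6,0.6,0.6],
  "travel": [
    [-0.002,-0.0035,0],
    [-0.002,-0.0035,0.008],
    [-0.002,-0.0035,0.02],
    [-0.002,-0.0035,0.032],
    [-0.002,-0.0035,0.042],
    [-0.002,-0.0035,0.05],
    [-0.002,-0.0035,0.056],
    [-0.002,-0.0035,0.06]
  ],
  "dr": [
    [0,0,0],
    [0,0,0],
    [0,0,0],
    [0,0,0],
    [0,0,0],
    [0,0,0],
    [0,0,0],
    [0,0,0]
  ]
}}

```text
time: 6.3
tool_pos: [0.5828, 0.2156, 0.1228]
tool_rot: [3.141, 0.001, -0.243]
contact_force: [0.3, -0.3, -1.0]
opening: 0.0241
grip_force: 15.0
```

Call:
{"api": "arm_command", "payload": {
  "fingers": [0.6,0.6,0.6,0.6,0.6,0.6,0.6],
  "travel": [
    [0,0,0.005],
    [0,0,0.01],
    [0,0,0.015],
    [0,0,0.02],
    [0,0,0.025],
    [0,0,0.03],
    [0,0,0.03]
  ],
  "dr": [
    [0,0,0],
    [0,0,0],
    [0,0,0],
    [0,0,0],
    [0,0,0],
    [0,0,0],
    [0,0,0]
  ]
}}

```text
time: 6.88
tool_pos: [0.5823, 0.2154, 0.0924]
tool_rot: [3.141, 0.002, -0.243]
contact_force: [0.1, 0.6, -0.3]
opening: 0.0239
grip_force: 15.0
```

Free descent. The floor is expected at TCP z ≈ 0.081.

Call:
{"api": "arm_command", "payload": {
  "fingers": [0.6,0.6,0.6,0.6,0.6,0.6],
  "travel": [
    [0,0,0.004],
    [0,0,0.007],
    [0,0,0.009],
    [0,0,0.011],
    [0,0,0.012],
    [0,0,0.012]
  ],
  "dr": [
    [0,0,0],
    [0,0,0],
    [0,0,0],
    [0,0,0],
    [0,0,0],
    [0,0,0]
  ]
}}

```text
time: 7.38
tool_pos: [0.5828, 0.2155, 0.0815]
tool_rot: [3.141, 0.0, -0.243]
contact_force: [-0.6, -0.3, -0.2]
opening: 0.0242
grip_force: 15.0
```

Call:
{"api": "arm_command", "payload": {
  "fingers": [0.6,0.6,0.6,0.6],
  "travel": [
    [0,0,0.001],
    [0,0,0.002],
    [0,0,0.002],
    [0,0,0.002]
  ],
  "dr": [
    [0,0,0],
    [0,0,0],
    [0,0,0],
    [0,0,0]
  ]
}}

```text
time: 7.72
tool_pos: [0.5831, 0.2156, 0.08]
tool_rot: [-3.141, -0.001, -0.243]
contact_force: [-0.2, 0.4, 1.5]
opening: 0.0237
grip_force: 15.0
```

Call:
{"api": "arm_command", "payload": {
  "fingers": [0.2,0,-0.1,-0.1,-0.1,-0.1],
  "travel": [
    [0,0,0],
    [0,0,0],
    [0,0,0],
    [0,0,0],
    [0,0,0],
    [0,0,0]
  ],
  "dr": [
    [0,0,0],
    [0,0,0],
    [0,0,0],
    [0,0,0],
    [0,0,0],
    [0,0,0]
  ]
}}

```text
time: 8.22
tool_pos: [0.5829, 0.2156, 0.0796]
tool_rot: [3.141, 0.0, -0.243]
contact_force: [-0.4, 0.5, -0.2]
opening: 0.0506
grip_force: 0.0
```

Call:
{"api": "arm_command", "payload": {
  "fingers": [-0.1,-0.1,-0.1,-0.1,-0.5,-1,-1,-1],
  "travel": [
    [0,0,-0.01],
    [0,0,-0.03],
    [0,0,-0.06],
    [0,0,-0.09],
    [0,0,-0.12],
    [0,0,-0.145],
    [0,0,-0.155],
    [0,0,-0.155]
  ],
  "dr": [
    [0,0,0],
    [0,0,0],
    [0,0,0],
    [0,0,0],
    [0,0,0],
    [0,0,0],
    [0,0,0],
    [0,0,0]
  ]
}}

```text
time: 8.88
tool_pos: [0.5841, 0.2159, 0.2381]
tool_rot: [-3.139, -0.006, -0.243]
contact_force: [-0.3, 0.6, 0.0]
opening: 0.0726
grip_force: 0.0
```

```bash
cat > chk.py <<'E'
from m import *
import sys
c=read_camera("top");cv2.imwrite("pics/t4.png",cv2.resize(c["color"][110:220,120:270],None,fx=5,fy=5,interpolation=2))
c=read_camera("wrist");P=cloud(c);H,S,V=cv2.split(cv2.cvtColor(c["color"],cv2.COLOR_BGR2HSV));z=P[...,2]
l=np.array([np.cos(np.radians(76.2)),np.sin(np.radians(76.2))]);e=np.array([l[1],-l[0]]);cc=np.array([.5637,.1252])
f=lambda m:(np.percentile((P[m][:,:2]-cc)@l,[1,99]).round(4),np.percentile((P[m][:,:2]-cc)@e,[1,99]).round(4),np.percentile(z[m],[10,50,90]).round(4))
near=np.linalg.norm(P[...,:2]-cc,axis=2)<.18
print("blue",f(near&(H>100)&(H<130)&(S>110)&(z>.06)));print("rib",f(near&(S<90)&(z>.09)&(z<.15)));print("burner",f(near&(S<70)&(z>.045)&(z<.085)&(np.abs((P[...,:2]-cc)@l-.016)<.04)))
cv2.imwrite(sys.argv[1],c["color"])
E
python3 chk.py pics/w4.png; python3 -c "
from m import *
go(.502,-.3965,.235,14.4)"
```

```text
blue (array([0.0563, 0.1271]), array([-0.055,  0.058]), array([0.0718, 0.0728, 0.0738]))
rib (array([0.0798, 0.1032]), array([-0.0278,  0.031 ]), array([0.1115, 0.1127, 0.1136]))
burner (array([-0.0164,  0.048 ]), array([-0.0592,  0.0594]), array([0.0518, 0.0533, 0.0652]))
t 8.98 travel [ 0.0692  0.6133 -0.0009] dr [ 2.000e-02  7.000e-02 -2.833e+01]
```

View pics/w4.png

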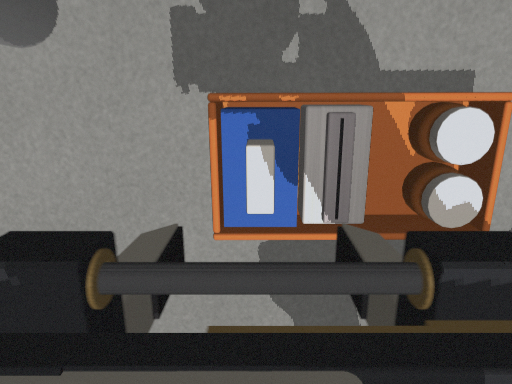

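The wide block is seated in the wide gap at (260,168), top level at 73 mm, with the burner unmoved. Now to the narrow block.

Call:
{"api": "arm_command", "payload": {
  "fingers": [-1,-1,-1,-1,-1,-1,-1,-1],
  "travel": [
    [0,0.02,0],
    [0,0.055,0],
    [0,0.095,0],
    [0.005,0.135,0],
    [0.01,0.175,0],
    [0.015,0.215,0],
    [0.02,0.255,0],
    [0.025,0.29,0]
  ],
  "dr": [
    [0,0,0],
    [0,0,-2],
    [0,0,-4],
    [0,0,-6],
    [0,0,-8],
    [0,0,-10],
    [0,0,-12],
    [0,0,-14]
  ]
}}

```text
time: 9.65
tool_pos: [0.5356, -0.074, 0.2323]
tool_rot: [-3.141, 0.004, 0.002]
contact_force: [0.9, -0.1, 0.1]
opening: 0.0919
grip_force: 0.0
```

```bash
python3 -c "
from m import *
go(.46,-.385,.235,14.4)"
```

```text
t 9.65 travel [-0.0764  0.3109 -0.0026] dr [ -0.08   0.24 -14.26]
```

Call:
{"api": "arm_command", "payload": {
  "fingers": [-1,-1,-1,-1,-1,-1,-1,-1],
  "travel": [
    [-0.01,0.04,0],
    [-0.02,0.08,0],
    [-0.03,0.12,0],
    [-0.04,0.16,0],
    [-0.05,0.2,0],
    [-0.06,0.24,0],
    [-0.07,0.28,0],
    [-0.076,0.305,0]
  ],
  "dr": [
    [0,0,-2],
    [0,0,-4],
    [0,0,-6],
    [0,0,-8],
    [0,0,-10],
    [0,0,-12],
    [0,0,-14],
    [0,0,-14.3]
  ]
}}

```text
time: 10.32
tool_pos: [0.4594, -0.3801, 0.2319]
tool_rot: [-3.139, 0.003, 0.25]
contact_force: [0.4, 0.4, -1.4]
opening: 0.0918
grip_force: 0.0
```

Call:
{"api": "arm_command", "payload": {
  "fingers": [-1,-1],
  "travel": [
    [0,0,0],
    [0,0,0]
  ],
  "dr": [
    [0,0,0],
    [0,0,0]
  ]
}}

```text
time: 10.48
tool_pos: [0.4604, -0.3776, 0.2319]
tool_rot: [-3.137, 0.002, 0.248]
contact_force: [0.4, 0.8, -0.4]
opening: 0.0917
grip_force: 0.0
```

Run:
```python
from m import *
c=read_camera("wrist")
P=cloud(c);H,S,V=cv2.split(cv2.cvtColor(c["color"],cv2.COLOR_BGR2HSV));z=P[...,2]
near=np.linalg.norm(P[...,:2]-[.502,-.3965],axis=2)<.08
for m in(near&(z>.098)&(z<.114)&(S<90),near&(H>100)&(H<130)&(S>110)&(z>.058)&(z<.074)):
    v,u=np.nonzero(m);print(len(u),rect(P[m]))
go(.502,-.3965,.073,14.4)
```

```text
2099 [ 502.1 -397.3   59.5   23.7   14.6]
2915 [ 502.2 -397.3  112.4   39.9   14.4]
t 10.53 travel [0.035  0.0302 0.1593] dr [-0.22  0.1  -0.1 ]
```

Call:
{"api": "arm_command", "payload": {
  "fingers": [-1,-1,-0.5,-0.2,0,0,0,0],
  "travel": [
    [0.015,0.013,0],
    [0.03,0.026,0.005],
    [0.035,0.0305,0.025],
    [0.035,0.0305,0.06],
    [0.035,0.0305,0.095],
    [0.035,0.0305,0.13],
    [0.035,0.0305,0.15],
    [0.035,0.0305,0.158]
  ],
  "dr": [
    [0,0,0],
    [0,0,0],
    [0,0,0],
    [0,0,0],
    [0,0,0],
    [0,0,0],
    [0,0,0],
    [0,0,0]
  ]
}}

```text
time: 11.2
tool_pos: [0.502, -0.394, 0.072]
tool_rot: [-3.134, 0.004, 0.253]
contact_force: [-0.0, -0.4, 0.7]
opening: 0.0568
grip_force: 0.0
```

Call:
{"api": "arm_command", "payload": {
  "fingers": [0,0.2,0.6,0.6,0.6,0.6,0.6,0.6],
  "travel": [
    [0,0,0],
    [0,0,0],
    [0,0,0],
    [0,0,0],
    [0,0,0],
    [0,0,0],
    [0,0,0],
    [0,0,0]
  ],
  "dr": [
    [0,0,0],
    [0,0,0],
    [0,0,0],
    [0,0,0],
    [0,0,0],
    [0,0,0],
    [0,0,0],
    [0,0,0]
  ],
  "squeeze": 15
}}

```text
time: 11.87
tool_pos: [0.5038, -0.3985, 0.0783]
tool_rot: [3.139, -0.001, 0.251]
contact_force: [0.4, 0.1, 6.5]
opening: 0.0241
grip_force: 15.0
```

Call:
{"api": "arm_command", "payload": {
  "fingers": [0.6,0.6],
  "travel": [
    [0,0,0],
    [0,0,0]
  ],
  "dr": [
    [0,0,0],
    [0,0,0]
  ]
}}

```text
time: 12.03
tool_pos: [0.5038, -0.3984, 0.0783]
tool_rot: [3.139, -0.001, 0.251]
contact_force: [-0.2, 0.3, 7.0]
opening: 0.0239
grip_force: 15.0
```

Run:
```python
from m import *
s=observe();print(s)
c=read_camera("wrist");cv2.imwrite("pics/w5.png",c["color"])
```

```text
{'time': 12.0333, 'qpos': array([-7.88417881e-01,  6.89654583e-01,  1.36285569e+00,  1.24831268e-04,
        1.08649080e+00,  5.31629093e-01]), 'qvel': array([-3.97967583e-04, -1.11118171e-03, -1.06521946e-03,  1.45650577e-03,
        7.37294696e-05,  1.01391277e-03]), 'joint_efforts': array([-2.24063918e-01, -5.35511649e+01, -2.04247051e+01, -5.45314886e-02,
       -2.69550383e-01,  1.47894229e-02]), 'tool_pos': array([ 0.50381384, -0.3984423 ,  0.07825947]), 'tool_rot': array([ 3.13941483e+00, -1.40912971e-03,  2.50692909e-01]), 'contact_force': array([-0.2025172 ,  0.3249464 ,  6.95237049]), 'torque': array([0.2302296 , 0.06970984, 0.02661073]), 'grip_force': 15.002780109643936, 'opening': 0.023915067963931804}
```

Gripped at TCP z 0.078 with a slight downward preload. Lifting.

Call:
{"api": "arm_command", "payload": {
  "fingers": [0.6,0.6,0.6,0.6,0.6,0.6,0.6,0.6],
  "travel": [
    [0,0,-0.01],
    [0,0,-0.03],
    [0,0,-0.06],
    [0,0,-0.09],
    [0,0,-0.12],
    [0,0,-0.15],
    [0,0,-0.165],
    [0,0,-0.17]
  ],
  "dr": [
    [0,0,0],
    [0,0,0],
    [0,0,0],
    [0,0,0],
    [0,0,0],
    [0,0,0],
    [0,0,0],
    [0,0,0]
  ]
}}

```text
time: 12.75
tool_pos: [0.504, -0.3987, 0.2511]
tool_rot: [3.136, -0.003, 0.251]
contact_force: [0.2, 0.1, 0.0]
opening: 0.024
grip_force: 15.0
```

```bash
cat > held.py <<'E'
from m import *
c=read_camera("wrist");cv2.imwrite("pics/w6.png",c["color"])
s=observe();P=cloud(c);H,S,V=cv2.split(cv2.cvtColor(c["color"],cv2.COLOR_BGR2HSV));z=P[...,2]
w=s["tool_rot"][2];X=np.array([np.cos(w),np.sin(w)]);Y=np.array([X[1],-X[0]])
D=P[...,:2]-s["tool_pos"][:2]
m=(H>100)&(H<130)&(S>110)&(np.abs(z-s["tool_pos"][2])<.03)&(np.linalg.norm(D,axis=2)<.09)
print("body top - tcp z",np.percentile(z[m]-s["tool_pos"][2],[5,50,95]).round(4),"tool x",np.percentile(D[m]@X,[1,99]).round(4),"y",np.percentile(D[m]@Y,[1,99]).round(4),s["tool_pos"],s["tool_rot"])
a=np.polyfit(D[m]@X,z[m],1)[0];print("pitch slope deg",np.degrees(a), "rect",rect(P[m]))
E
python3 held.py; python3 -c "
from m import *
go(.51,-.08,.26,0)"
```

```text
body top - tcp z [-0.0137 -0.0123 -0.0112] tool x [-0.0534  0.0554] y [-0.018   0.0212] [ 0.50375698 -0.39845617  0.24991662] [ 3.13734978e+00 -2.39228453e-03  2.50746840e-01]
pitch slope deg -0.9475378670169071 rect [ 503.9 -400.   111.5   39.9   14.3]
t 12.8 travel [ 0.0851 -0.3069 -0.0112] dr [ 0.22 -0.17 14.37]
```

Call:
{"api": "arm_command", "payload": {
  "fingers": [0.6,0.6,0.6,0.6,0.6,0.6,0.6,0.6],
  "travel": [
    [0.004,-0.015,0],
    [0.012,-0.045,-0.003],
    [0.022,-0.08,-0.006],
    [0.034,-0.12,-0.01],
    [0.045,-0.16,-0.01],
    [0.056,-0.2,-0.01],
    [0.066,-0.235,-0.01],
    [0.075,-0.27,-0.01]
  ],
  "dr": [
    [0,0,0],
    [0,0,2],
    [0,0,4],
    [0,0,6],
    [0,0,8],
    [0,0,10],
    [0,0,12],
    [0,0,14]
  ]
}}

```text
time: 13.47
tool_pos: [0.5078, -0.1155, 0.2552]
tool_rot: [-3.141, 0.003, 0.005]
contact_force: [0.7, -0.9, -0.3]
opening: 0.0239
grip_force: 15.0
```

```bash
python3 -c "
from m import *
go(.53,.085,.25,-13.8)"
```

```text
t 13.47 travel [ 0.0232 -0.2003  0.0054] dr [-0.04  0.16 14.08]
```

Call:
{"api": "arm_command", "payload": {
  "fingers": [0.6,0.6,0.6,0.6,0.6,0.6,0.6,0.6],
  "travel": [
    [0.004,-0.035,0],
    [0.008,-0.07,0],
    [0.012,-0.105,0],
    [0.016,-0.14,0],
    [0.02,-0.17,0],
    [0.022,-0.188,0],
    [0.023,-0.195,0],
    [0.023,-0.195,0]
  ],
  "dr": [
    [0,0,2],
    [0,0,5],
    [0,0,8],
    [0,0,11],
    [0,0,13],
    [0,0,14.1],
    [0,0,14.1],
    [0,0,14.1]
  ]
}}

```text
time: 14.13
tool_pos: [0.53, 0.0786, 0.2554]
tool_rot: [3.141, 0.002, -0.237]
contact_force: [0.7, 0.2, 0.0]
opening: 0.0239
grip_force: 15.0
```

```bash
python3 held.py; python3 chk.py pics/w7.png;python3 - <<'E'
from m import *
go(.5526,.0846,.25,-13.8)
E
```

```text
body top - tcp z [-0.0153 -0.0139 -0.0128] tool x [-0.0535  0.0553] y [-0.02    0.0192] [0.53011471 0.077388   0.25562358] [ 3.14048966e+00  1.90967385e-03 -2.37710743e-01]
pitch slope deg -1.140440985648341 rect [529.8  77.8 111.8  39.9 -13.6]
blue (array([-0.0753,  0.1264]), array([-0.0711,  0.057 ]), array([0.0721, 0.2031, 0.2428]))
rib (array([0.0791, 0.1026]), array([-0.0277,  0.031 ]), array([0.0985, 0.1124, 0.1136]))
burner (array([-0.0169,  0.0468]), array([-0.0591,  0.0585]), array([0.052 , 0.0536, 0.0654]))
t 14.28 travel [ 0.0196 -0.0134  0.0061] dr [0.05 0.05 0.04]
```

View pics/w7.png

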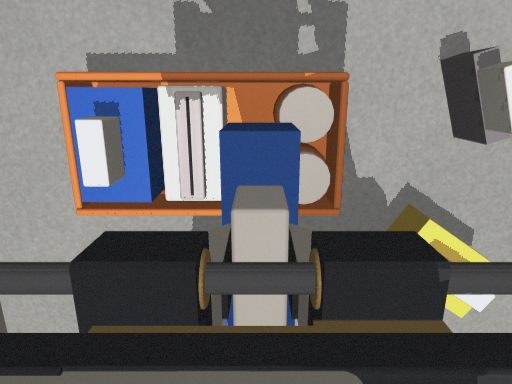

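The narrow block (260,175) is held square, and the gap (225–278, 85–205) is clear to its upper left.

Call:
{"api": "arm_command", "payload": {
  "fingers": [0.6,0.6,0.6,0.6,0.6,0.6,0.6,0.6],
  "travel": [
    [0.008,-0.005,0],
    [0.016,-0.01,0],
    [0.0195,-0.0125,0],
    [0.0195,-0.0125,0.01],
    [0.0195,-0.0125,0.03],
    [0.0195,-0.0125,0.05],
    [0.0195,-0.0125,0.065],
    [0.0195,-0.0125,0.07]
  ],
  "dr": [
    [0,0,0],
    [0,0,0],
    [0,0,0],
    [0,0,0],
    [0,0,0],
    [0,0,0],
    [0,0,0],
    [0,0,0]
  ]
}}

```text
time: 14.95
tool_pos: [0.5505, 0.0841, 0.1835]
tool_rot: [3.14, 0.005, -0.24]
contact_force: [-0.1, -0.2, -0.6]
opening: 0.0238
grip_force: 15.0
```

Call:
{"api": "arm_command", "payload": {
  "fingers": [0.6,0.6],
  "travel": [
    [0,0,0],
    [0,0,0]
  ],
  "dr": [
    [0,0,0],
    [0,0,0]
  ]
}}

```text
time: 15.12
tool_pos: [0.5526, 0.0845, 0.1869]
tool_rot: [3.141, -0.0, -0.24]
contact_force: [0.8, -0.7, 0.3]
opening: 0.0239
grip_force: 15.0
```

```bash
python3 held.py
python3 - <<'E'
from m import *
go(.5525,.0838,.0863,-13.8)
E
```

```text
body top - tcp z [-0.0156 -0.0141 -0.0131] tool x [-0.0534  0.0554] y [-0.0186  0.0206] [0.55290922 0.08464485 0.18751309] [-3.14137828e+00 -1.36943667e-03 -2.39915041e-01]
pitch slope deg -1.011857631031238 rect [552.4  83.8 111.6  40.  -13.8]
t 15.17 travel [-0.0003  0.0009  0.1012] dr [-0.01 -0.08  0.05]
```

Call:
{"api": "arm_command", "payload": {
  "fingers": [0.6,0.6,0.6,0.6,0.6,0.6,0.6,0.6],
  "travel": [
    [0,0,0.01],
    [0,0,0.022],
    [0,0,0.034],
    [0,0,0.042],
    [0,0,0.049],
    [0,0,0.055],
    [0,0,0.06],
    [0,0,0.065]
  ],
  "dr": [
    [0,0,0],
    [0,0,0],
    [0,0,0],
    [0,0,0],
    [0,0,0],
    [0,0,0],
    [0,0,0],
    [0,0,0]
  ]
}}

```text
time: 15.83
tool_pos: [0.5528, 0.085, 0.1215]
tool_rot: [-3.142, -0.001, -0.239]
contact_force: [-0.7, -0.0, 0.4]
opening: 0.0239
grip_force: 15.0
```

Call:
{"api": "arm_command", "payload": {
  "fingers": [0.6,0.6,0.6,0.6,0.6,0.6,0.6,0.6],
  "travel": [
    [0,0,0.005],
    [0,0,0.01],
    [0,0,0.015],
    [0,0,0.02],
    [0,0,0.025],
    [0,0,0.029],
    [0,0,0.031],
    [0,0,0.031]
  ],
  "dr": [
    [0,0,0],
    [0,0,0],
    [0,0,0],
    [0,0,0],
    [0,0,0],
    [0,0,0],
    [0,0,0],
    [0,0,0]
  ]
}}

```text
time: 16.5
tool_pos: [0.5522, 0.0849, 0.0901]
tool_rot: [3.141, 0.001, -0.24]
contact_force: [-0.4, -0.0, 0.3]
opening: 0.024
grip_force: 15.0
```

Call:
{"api": "arm_command", "payload": {
  "fingers": [0.6,0.6,0.6,0.6,0.6],
  "travel": [
    [0,0,0.001],
    [0,0,0.002],
    [0,0,0.003],
    [0,0,0.004],
    [0,0,0.004]
  ],
  "dr": [
    [0,0,0],
    [0,0,0],
    [0,0,0],
    [0,0,0],
    [0,0,0]
  ]
}}

```text
time: 16.92
tool_pos: [0.5525, 0.0849, 0.0866]
tool_rot: [3.141, 0.0, -0.24]
contact_force: [-0.9, -0.2, -0.8]
opening: 0.0239
grip_force: 15.0
```

Not yet on the floor, so I'll go a few mm further, then release.

Call:
{"api": "arm_command", "payload": {
  "fingers": [0.6,0.6,0.6,0.6,0.6],
  "travel": [
    [0,0,0.001],
    [0,0,0.002],
    [0,0,0.0025],
    [0,0,0.0025],
    [0,0,0.0025]
  ],
  "dr": [
    [0,0,0],
    [0,0,0],
    [0,0,0],
    [0,0,0],
    [0,0,0]
  ]
}}

```text
time: 17.33
tool_pos: [0.5526, 0.085, 0.0862]
tool_rot: [-3.141, -0.001, -0.239]
contact_force: [-5.6, -0.1, 15.0]
opening: 0.0239
grip_force: 15.0
```

Call:
{"api": "arm_command", "payload": {
  "fingers": [0.2,0,-0.1,-0.1,-0.1,-0.1],
  "travel": [
    [0,0,0],
    [0,0,0],
    [0,0,0],
    [0,0,0],
    [0,0,0],
    [0,0,0]
  ],
  "dr": [
    [0,0,0],
    [0,0,0],
    [0,0,0],
    [0,0,0],
    [0,0,0],
    [0,0,0]
  ]
}}

```text
time: 17.83
tool_pos: [0.5525, 0.0849, 0.084]
tool_rot: [3.141, 0.0, -0.24]
contact_force: [0.3, -0.0, -0.5]
opening: 0.0504
grip_force: 0.0
```

Call:
{"api": "arm_command", "payload": {
  "fingers": [-0.1,-0.1,-0.1,-0.1,-0.1,-0.1,-0.1,-0.1],
  "travel": [
    [0,0,-0.01],
    [0,0,-0.03],
    [0,0,-0.06],
    [0,0,-0.09],
    [-0.01,0,-0.12],
    [-0.03,0,-0.145],
    [-0.05,0,-0.155],
    [-0.05,0,-0.155]
  ],
  "dr": [
    [0,0,0],
    [0,0,0],
    [0,0,0],
    [0,0,0],
    [0,0,0],
    [0,0,0],
    [0,0,0],
    [0,0,0]
  ]
}}

```text
time: 18.5
tool_pos: [0.5027, 0.0977, 0.2432]
tool_rot: [-3.14, -0.005, -0.239]
contact_force: [0.8, -0.9, -0.1]
opening: 0.0507
grip_force: 0.0
```

```bash
python3 chk.py pics/w8.png
```

```text
blue (array([-0.0615,  0.1267]), array([-0.0568,  0.0567]), array([0.0717, 0.0728, 0.0739]))
rib (array([-0.0537,  0.1022]), array([-0.0307,  0.0299]), array([0.1053, 0.1126, 0.1137]))
burner (array([-0.018 ,  0.0465]), array([-0.0596,  0.0591]), array([0.0519, 0.0535, 0.0654]))
```

View pics/w8.png

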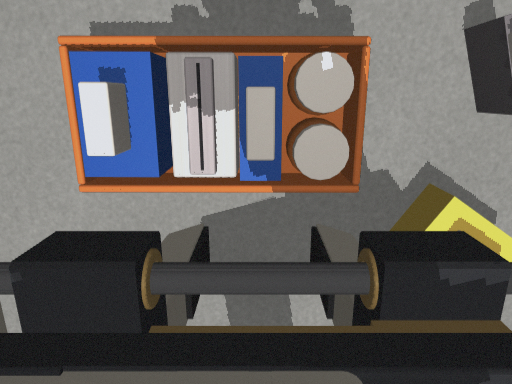

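Both blocks sit in their gaps, wide at (115,115) and narrow at (260,118). Both tops are level at 73 mm, so both are on the floor, and the burner and jars are in place.

```bash
python3 -c "
from cell import *
print(hand_in())"
```

```text
the job is handed in; nothing more can be done
None
```

I handed the job in at about 18.6 s of the 61 s: both blue blocks stand upright on the case floor, wide in the wide gap and narrow in the narrow gap, and the burner and jars stayed in place; no verdict came back.

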